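# Draw the pestle out of the half-covered tool box

## Task

Take the loose lid off the wooden tool box (its back edge is tucked under the fixed cover, so tip its front up first and draw it out) and lay it flat on the open counter beside the box, without dropping it. Then take the wooden pestle out of the box, tilting it through the opening that is shorter than the pestle, and finish while holding it still in the gripper, the whole of it at least 6 cm higher than the top of the box. Leave the other things on the counter where they stand.

Things in the scene. Friction and masses are not known exactly. Their poses are not given: they have to be found in the camera images.
- box: Low dark wooden tool box fixed to the counter, outside 280 (x) x 130 (y) x 58 mm high; origin: centre of its underside, x along its length, z up. Walls 10 mm thick, inside 260 x 110 mm, floor top 6 mm and wall rim 46 mm above the counter. A fixed cover board spans x = -140 to -20 mm: underside at 54 mm, top at 58 mm.
- box_opening (a point): Middle of the box's opening at the height of the rim (46 mm), under the lid at first; the opening runs 150 mm along the box's x (from the cover's edge at -75 mm to the front wall at +75 mm from this point) and 110 mm across. Axes as the box's.
- lid_grip (a point): Loose dark wooden lid, about 0.18 kg; this point: centre of its grip, a wooden bar 50 (x) x 16 (y) x 30 mm high on the plate (plate top 15 mm below this point). Plate 176 (x) x 120 (y) x 4 mm, its centre 45 mm from this point towards -x. Seated on the box's rim this point is 65 mm above the counter; axes as the box's, z up.
- lid_back (a point): Middle of the lid's back edge, 133 mm behind the grip (-x). Seated, the back 16 mm is tucked under the box's cover with 4 mm of play above it: the lid can be tipped up to about 0.23 rad about this edge, which comes free once drawn over 16 mm towards +x. Axes as the lid's.
- lid_cleat (a point): Centre of a cleat under the lid, 26 mm ahead of the grip (+x), 8 (x) x 96 (y) x 6 mm deep. Seated, it stands just inside the box's front wall (3 mm gap), so the lid cannot slide out until its front is raised by over 6 mm. On the counter the lid rests on this cleat and its back edge, almost flat. Axes as the lid's.
- pestle_mid (a point): Light wooden pestle, about 0.13 kg, lying on the floor of the box, 205 mm long along its x axis, z up; this point is at the middle of its length and 11 mm above its underside. Towards +x (in the opening) a rounded rectangular shaft 18 mm wide (y) x 22 mm high, 150 mm long; towards -x (under the cover) a round head 24 mm in diameter, 55 mm long. It lies with its x axis along the box's within 0.06 rad.
- pestle_shaft_end (a point): End face of the pestle's shaft, 102.5 mm from the middle towards the pestle's +x; axes as the pestle's.
- pestle_head_end (a point): End face of the pestle's head, 102.5 mm from the middle towards the pestle's -x; axes as the pestle's.
- mortar: Bystander: white round ceramic bowl, 100 mm across, 60 mm high; origin at the centre of its underside.
- jar_a: Bystander: amber glass jar, 70 mm across, 100 mm high; origin at the centre of its underside.
- jar_b: Bystander: white jar, 60 mm across, 90 mm high; origin at the centre of its underside.
- bottle: Bystander: amber bottle, 56 mm across, 120 mm high; origin at the centre of its underside.
- pan: Bystander: flat steel weighing pan, 150 mm across, 22 mm high; origin at the centre of its underside.
- weight: Bystander: brass weight, 36 mm across, 50 mm high; origin at the centre of its underside.
- scoop: Bystander: measuring spoon, wooden handle and steel bowl, lying on the counter, 190 mm long along its x axis, origin on its underside.
- bare_counter (a point): A point on the counter top (height 0), fixed, to the robot's left of the box: the middle of a bare patch about 240 x 220 mm with room for the lid.

How it is judged:
By the outcome, as a careful person would: the job done as asked, in the order asked, and still so for the second after the job is handed in, while the arm keeps its last pose, push and grip.
It also fails if it takes over 64 s, if anything falls off the work surface, if the arm or the gripper's body presses on something with over 40 N, if the wrist force passes 120 N, or if a joint passes its speed limit or range.

## Robot

A 7-joint arm with a two-finger parallel gripper is mounted at the origin on the work surface. World frame = base frame: x ahead of the robot, y to its left, z up, the work surface at z = 0. Lengths are in m, angles in rad, forces in N, time in s.
With the tool pointing down it reaches from about 0.35 to 0.9 m from the base axis. Payload 8.1 kg.
Tool frame: the origin (TCP) lies between the finger pads; the fingertips stand tip_extent ahead of it and the grasp point (between the pads) lies 5 mm behind it (tip_extent is the distance from the TCP to the fingertips, in m); z points along the fingers, y is the direction in which the jaws open and shut (so a half turn about z gives the same grasp; the last joint's range is limited). The gripper opens to 85 mm and grips with 20 to 120 N. Pads are 22 mm wide; open, the fingers measure 114 mm over their backs; the gripper's body (76 mm by 85 mm) begins 54 mm behind the grasp point. The pads swing forward as they close: fully open they stand 13 mm farther back than shut.
Start: joints at [-1.384, 0.434, 0.025, 1.573, -0.012, 1.134, -0.075], TCP at [0.179, 0.599, 0.245] pointing down, gripper open.
Joint ranges: [-2.62, 2.62], [-0.44, 2.09], [-1.27, 1.32], [0.08, 2.57], [-1.32, 4.46], [0.12, 2], [-2.74, 2.74]. Speed limits (rad/s): [2.22, 2.22, 3.01, 3.01, 3.14, 3.14, 3.14].

## Interface

Orientations are given as a rotation vector (axis times angle).
In Python, from station import * gives the robot as it stands.
- The arm moves only by the shell command python3 -m crank 'ROWS' [FORCE]. ROWS is JSON, a list of rows, each an object with "dr": the turn, a rotation vector about the tool's x, y, z in rad, a list of three; "dp": the shift along the tool's x, y, z in m, a list of three; "gripper": the opening, from 0 (shut) to 1 (fully open). A call has 1 to 12 rows; each row shifts and turns the commanded pose from where the row before left it, along the tool's axes as they then stand; what a row does not reach is not made up. A row lasts 1/10 s, in which the tool goes at most 50 mm and 8.59 degrees, less where a joint would pass 70% of its speed; a pose out of reach is approached as far as the arm can. A call is refused whole if a number of a shift passes 0.05 or a number of a turn 0.15, either way. A call with a gripper value outside its range is refused whole. The fingers move at their own pace and stop on an object; FORCE is the grip in N (left out, the last holds). Time passes only in rows, so rows that do not move let the fingers close. It gives the time, the measured TCP pose, the force and the opening at its end, in the units of the state.
- get_obs(): the state, without advancing time (a new reading comes with each control period).
- read_camera(name): name is "scene" or "side" or "wrist"; returns a dict with "image" (420x560x3 uint8, red, green, blue), "fx", "fy", "cx", "cy" (pixels), "eye" and "attitude" of the camera in the world. Camera axes: x right, y down, z forward; pixel columns grow to the right and rows downward; lengths in m; the calibration is good to about 2 mm. A picture is of the moment at which its call begins. There is no depth.
- finish_job(): hands the job in, once; it reports no verdict.
The state is a dict: "time": time; "joint_pos": joint angles; "qvel": joint speeds; "joint_torque": joint torques, N m; "eef_pos": TCP position; "tool_rot": TCP orientation; "contact_force": force on the tool from outside, world axes, zero at the start; "wrist_torque": the same for the moment, N m; "grip_width": finger opening in m.
Only numpy, scipy, OpenCV 4.12 (cv2) and the standard library are available. Lean on these libraries where they do the work, as an engineer would, in place of code of your own. Each camera call takes 0.05 s, during which the arm holds its last target. There are 200 camera calls.

## Working session

There is one attempt and no reset: what is moved stays moved. The work goes in short steps, Python scripts to look and compute and a shell command to move; the robot and the scene stay as the last step left them, time stands still between calls to the robot, and variables do not carry over. Pictures are saved under pics/ and viewed, about 8 in all and at most 12, crops included, and the job is handed in when it is done.

```bash
ls; mkdir -p pics
python3 - <<'E'
from station import *
import cv2, numpy as np
o=get_obs(); print(o)
for n in("scene","side","wrist"):
    c=read_camera(n); cv2.imwrite(f"pics/{n}0.png",c["image"][:,:,::-1]); print(n,{k:np.round(v,4).tolist() for k,v in c.items() if k!="image"})
E
```

```text
pics
{'time': 0.0, 'joint_pos': array([-1.38359617,  0.43522629,  0.0249544 ,  1.57410583, -0.01160885,
        1.1340132 , -0.07507084]), 'qvel': array([-7.83743530e-04,  1.76547386e-03, -1.07090169e-03, -3.74735022e-04,
        2.55637941e-05, -1.94938744e-03,  8.48721196e-04]), 'joint_torque': array([-4.74498938e-04, -6.70464778e+01,  1.02475259e+00, -3.16212881e+01,
        1.54443411e-02,  1.24875567e-02, -3.47090224e-05]), 'eef_pos': array([0.17849957, 0.59845218, 0.24452031]), 'tool_rot': array([-4.53653697e-01, -3.10856066e+00,  2.52013452e-03]), 'contact_force': array([-0.73649697, -0.27135088,  0.5216244 ]), 'wrist_torque': array([-0.01757759, -0.05153936,  0.03070234]), 'grip_width': 0.08552961090157403}
scene {'fx': 436.3223, 'fy': 436.3223, 'cx': 279.5939, 'cy': 202.3446, 'eye': [1.2309, 0.4618, 1.0033], 'attitude': [-1.2975, -2.3206, 0.9054]}
side {'fx': 464.0426, 'fy': 464.0426, 'cx': 279.7119, 'cy': 214.8475, 'eye': [0.2164, -0.736, 0.9061], 'attitude': [-2.3306, 0.4806, -0.2084]}
wrist {'fx': 342.6827, 'fy': 342.6827, 'cx': 278.8298, 'cy': 203.4184, 'eye': [0.1096, 0.6178, 0.3731], 'attitude': [2.329, 1.7362, 0.2452]}
```

Run:
```python
import cv2
a=cv2.imread("pics/scene0.png");b=cv2.imread("pics/side0.png")
cv2.imwrite("pics/both.png",cv2.resize(cv2.vconcat([a,b]),(800,1200)) [:600])
cv2.imwrite("pics/s.png",cv2.resize(a,(800,600)));cv2.imwrite("pics/d.png",cv2.resize(b,(800,600)))
```

```text
(no output)
```

View pics/s.png

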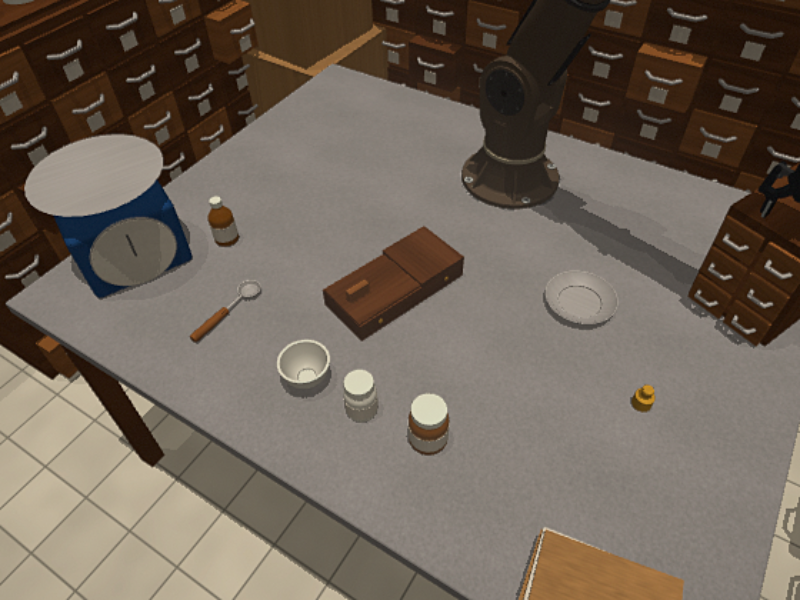

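View pics/d.png

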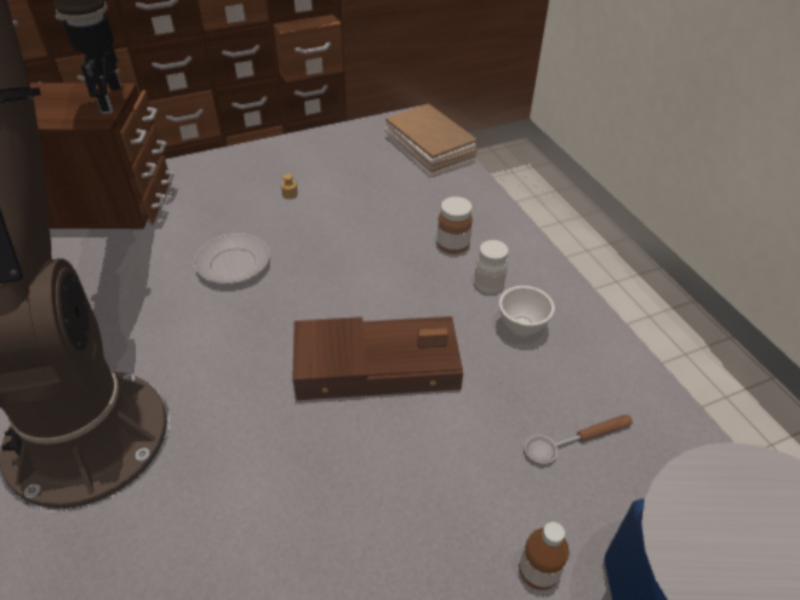

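Both views show the box with its grip (scene 357,290; side 433,337 of 800-wide), the bare patch on its +y side (side about 360,250), and mortar and jars beyond the front end. Measure the box and grip.

```bash
cat > h.py <<'E'
from station import *
import cv2, numpy as np
from scipy.spatial.transform import Rotation as R
def ray(c,uv):
    d=np.array([(uv[0]-c["cx"])/c["fx"],(uv[1]-c["cy"])/c["fy"],1.]); return R.from_rotvec(c["attitude"]).apply(d)
def plane(c,uv,z):
    d=ray(c,uv); e=np.array(c["eye"]); return e+d*(z-e[2])/d[2]
def tri(cs,uvs):
    A=np.zeros((3,3));b=np.zeros(3)
    for c,uv in zip(cs,uvs):
        d=ray(c,uv);d/=np.linalg.norm(d);P=np.eye(3)-np.outer(d,d);A+=P;b+=P@np.array(c["eye"])
    return np.linalg.solve(A,b)
def proj(c,p):
    q=R.from_rotvec(c["attitude"]).inv().apply(np.array(p)-c["eye"]); return [c["cx"]+c["fx"]*q[0]/q[2],c["cy"]+c["fy"]*q[1]/q[2]]
E
python3 - <<'E'
from h import *
s=read_camera("scene");d=read_camera("side")
k=.7
# rough corner picks (800-wide px)
S={'cb':(423,228),'cr':(463,260),'fl':(325,292),'ff':(362,325),'grip':(357,290)}
for n,uv in S.items(): print('scene',n,plane(s,np.array(uv)*k,.058 if n[0]=='c' else .05 if n[0]=='f' else .065).round(4))
D={'c_bl':(294,320),'c_fl':(294,380),'f_r':(455,318),'f_fr':(461,372),'grip':(433,337)}
for n,uv in D.items(): print('side',n,plane(d,np.array(uv)*k,.058 if n[0]=='c' else .05 if n[0]=='f' else .065).round(4))
for nm,c,(x0,y0,x1,y1) in (('scene',s,(215,150,335,245)),('side',d,(195,215,335,285))):
    im=c["image"][y0:y1,x0:x1]
    cv2.imwrite(f"pics/crop_{nm}.png",cv2.resize(im[:,:,::-1],None,fx=5,fy=5,interpolation=cv2.INTER_NEAREST))
a=cv2.imread("pics/crop_scene.png");b=cv2.imread("pics/crop_side.png")
w=max(a.shape[1],b.shape[1]);f=lambda i:cv2.copyMakeBorder(i,0,0,0,w-i.shape[1],cv2.BORDER_CONSTANT)
m=cv2.vconcat([f(a),f(b)]);print(m.shape);m=cv2.resize(m,None,fx=.72,fy=.72);cv2.imwrite("pics/crops.png",m);print(m.shape)
E
```

```text
scene cb [ 0.3359 -0.0574  0.058 ]
scene cr [0.3788 0.0666 0.058 ]
scene fl [ 0.5985 -0.1361  0.05  ]
scene ff [ 0.631  -0.0218  0.05  ]
scene grip [ 0.5706 -0.0741  0.065 ]
side c_bl [0.3708 0.0606 0.058 ]
side c_fl [ 0.3315 -0.0664  0.058 ]
side f_r [ 0.6363 -0.0387  0.05  ]
side f_fr [ 0.5901 -0.1518  0.05  ]
side grip [ 0.5745 -0.0759  0.065 ]
(825, 700, 3)
(594, 504, 3)
```

View pics/crops.png

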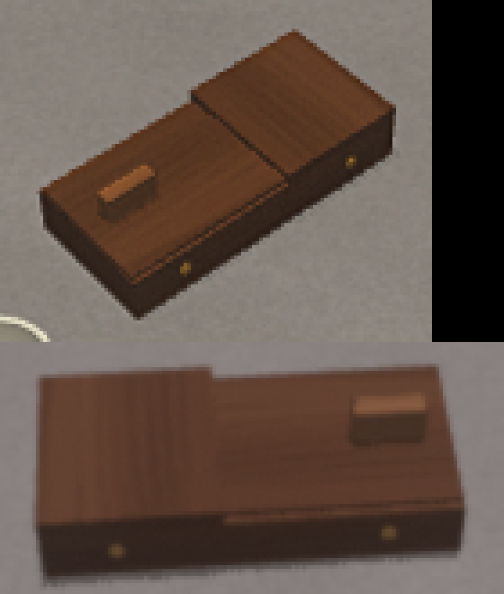

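Crop shows cover and grip-top corners clearly; cast those.

Run:
```python
from h import *
s=read_camera("scene");d=read_camera("side")
S=lambda p:(215+p[0]/3.6-.4,150+p[1]/3.6-.4); D=lambda p:(195+p[0]/3.6-.4,215+(p[1]-342)/3.6-.4)
def yaw(v): return np.arctan2(v[1],v[0]).round(4)
for nm,c,F,cov,gr in (('scene',s,S,[(295,30),(395,107),(287,184),(192,94)],[(98,190),(148,166),(157,176),(103,202)]),('side',d,D,[(40,376),(38,523),(217,515),(211,368)],[(352,395),(355,412),(427,412),(424,395)])):
    C=[plane(c,F(p),.058) for p in cov];G=[plane(c,F(p),.08) for p in gr]
    print(nm,'cover',np.round(C,4).tolist(),'mean',np.mean(C,0).round(4));print(' grip',np.round(G,4).tolist(),'mean',np.mean(G,0).round(4))
# cover long edges yaw
sc=[plane(s,S(p),.058) for p in ((295,30),(395,107),(287,184),(192,94))]
print('yaw scene',yaw(sc[2]-sc[1]),yaw(sc[3]-sc[0]),yaw(sc[1]-sc[0])-np.pi/2)
dc=[plane(d,D(p),.058) for p in ((40,376),(38,523),(217,515),(211,368))]
print('yaw side',yaw(dc[2]-dc[1]),yaw(dc[3]-dc[0]),yaw(dc[0]-dc[1])-np.pi/2)
q=[plane(d,D(p),0) for p in ((46,580),(460,553))];print('bottom',q,yaw(q[1]-q[0]),np.linalg.norm(q[1]-q[0]))
q=[plane(s,S(p),0) for p in ((138,318),(392,153))];print('bottom',q,yaw(q[0]-q[1]),np.linalg.norm(q[1]-q[0]))
# bystanders rough
for n,uv in {'pan':(232,262),'jar_a':(455,240),'jar_b':(490,283),'mortar':(525,325),'weight':(289,192)}.items(): print(n,plane(d,np.array(uv)*.7,0).round(3))
print(R.from_rotvec(get_obs()["tool_rot"]).as_matrix().round(3))
```

```text
scene cover [[0.3283, -0.0602, 0.058], [0.3683, 0.0618, 0.058], [0.4912, 0.0283, 0.058], [0.4435, -0.0947, 0.058]] mean [ 0.4079 -0.0162  0.058 ]
 grip [[0.5911, -0.0867, 0.08], [0.5491, -0.0672, 0.08], [0.5544, -0.0549, 0.08], [0.5994, -0.076, 0.08]] mean [ 0.5735 -0.0712  0.08  ]
side cover [[0.3705, 0.0605, 0.058], [0.3311, -0.0627, 0.058], [0.4388, -0.1015, 0.058], [0.4824, 0.0213, 0.058]] mean [ 0.4057 -0.0206  0.058 ]
 grip [[0.5534, -0.0584, 0.08], [0.5489, -0.0731, 0.08], [0.5929, -0.0918, 0.08], [0.5978, -0.0773, 0.08]] mean [ 0.5733 -0.0752  0.08  ]
yaw scene -0.2657 -0.2915 -0.31669632679489657
yaw side -0.3462 -0.3371 -0.30979632679489666
bottom [array([ 0.32966456, -0.06462155,  0.        ]), array([ 0.59296934, -0.15274863,  0.        ])] -0.323 0.27766128611233964
bottom [array([ 0.63206554, -0.02656527,  0.        ]), array([0.36698996, 0.06178909, 0.        ])] -0.3217 0.2794128820255108
pan [0.313 0.319 0.   ]
jar_a [0.764 0.205 0.   ]
jar_b [ 0.768  0.06  -0.   ]
mortar [ 0.773 -0.065  0.   ]
weight [0.49  0.505 0.   ]
[[-0.958  0.286 -0.   ]
 [ 0.286  0.958 -0.   ]
 [-0.    -0.    -1.   ]]
```

```bash
python3 -c "
import station;print([n for n in dir(station) if n[0]!='_']);print(getattr(station,'tip_extent',None))"
python3 -m crank '[{"dr":[0,0,0.032],"dp":[-0.0285,-0.0266,0],"gripper":1},{"dp":[-0.0295,-0.0256,0],"dr":[0,0,0],"gripper":1},{"dp":[-0.0295,-0.0256,0],"dr":[0,0,0],"gripper":1},{"dp":[-0.0295,-0.0256,0],"dr":[0,0,0],"gripper":1},{"dp":[-0.0295,-0.0256,0],"dr":[0,0,0],"gripper":1},{"dp":[-0.0295,-0.0256,0],"dr":[0,0,0],"gripper":1},{"dp":[-0.0295,-0.0256,0],"dr":[0,0,0],"gripper":1},{"dp":[-0.0295,-0.0256,0],"dr":[0,0,0],"gripper":1},{"dp":[-0.0295,-0.0256,0],"dr":[0,0,0],"gripper":1},{"dp":[-0.0295,-0.0256,0],"dr":[0,0,0],"gripper":1},{"dp":[-0.0295,-0.0256,0],"dr":[0,0,0],"gripper":1},{"dp":[-0.0295,-0.0256,0],"dr":[0,0,0],"gripper":1}]' 40
```

```text
['IKError', 'finish_job', 'get_obs', 'read_camera', 'tip_extent']
0.014
time: 1.55
eef_pos: [0.4177, 0.194, 0.2456]
tool_rot: [0.503, 3.101, 0.001]
contact_force: [0.6, 0.5, 0.1]
grip_width: 0.0855
```

```bash
python3 -m crank '[{"dr":[0,0,0],"dp":[-0.033,-0.0294,0],"gripper":1},{"dp":[-0.033,-0.0294,0],"dr":[0,0,0],"gripper":1},{"dp":[-0.033,-0.0294,0],"dr":[0,0,0],"gripper":1},{"dp":[-0.033,-0.0294,0],"dr":[0,0,0],"gripper":1},{"dp":[-0.033,-0.0294,0],"dr":[0,0,0],"gripper":1},{"dp":[-0.033,-0.0294,0.02],"dr":[0,0,0],"gripper":1},{"dp":[-0.033,-0.0294,0.03],"dr":[0,0,0],"gripper":1},{"dp":[0,0,0.03],"dr":[0,0,0],"gripper":1},{"dp":[0,0,0],"dr":[0,0,0],"gripper":1},{"dp":[0,0,0],"dr":[0,0,0],"gripper":1}]' 40
python3 - <<'E'
from h import *
c=read_camera("wrist");cv2.imwrite("pics/w1.png",c["image"][:,:,::-1]);print(c["eye"],c["attitude"])
E
```

```text
time: 2.55
eef_pos: [0.5694, -0.0696, 0.1674]
tool_rot: [-0.502, -3.1, -0.0]
contact_force: [0.5, 0.3, 0.4]
grip_width: 0.0855
[ 0.50127937 -0.04840921  0.29602538] [2.35599292 1.69910712 0.24029447]
```

View pics/w1.png

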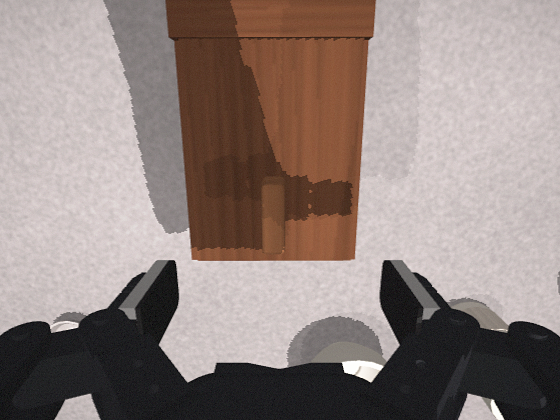

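The wrist view shows the lid: its bar top spans about (262,178)-(284,252), front plate edge row 260 from col 192 to 355, cover edge at row 38.

Run:
```python
from h import *
c=read_camera("wrist")
P={k:plane(c,uv,z) for k,uv,z in (('bk',(273,178),.08),('ft',(274,252),.08),('fl',(191,260),.05),('fr',(356,260),.05),('cl',(175,38),.058),('cr',(369,38),.058))}
for k,v in P.items(): print(k,v.round(4))
print('n-yaw',np.arctan2(*(P['fl']-P['fr'])[[1,0]])-np.pi/2,np.arctan2(*(P['cl']-P['cr'])[[1,0]])-np.pi/2)
g=(P['bk']+P['ft'])/2
o=get_obs();M=R.from_rotvec(o["tool_rot"]).as_matrix()
u=np.array([np.cos(.322),-np.sin(.322),0])
f=(P['fl']+P['fr'])/2-.043*u
print('g',g,'from plate front',f,'tool d',M.T@(np.r_[g[:2],.069]-o["eef_pos"]),M.T@(np.r_[f[:2],.069]-o["eef_pos"]))
```

```text
bk [ 0.5441 -0.066   0.08  ]
ft [ 0.5934 -0.0819  0.08  ]
fl [ 0.592  -0.1507  0.05  ]
fr [ 0.633  -0.0274  0.05  ]
cl [ 0.4427 -0.0979  0.058 ]
cr [0.4816 0.0193 0.058 ]
n-yaw -3.4625789944505034 -3.4618082934912677
g [ 0.5687542  -0.07391574  0.08      ] from plate front [ 0.57168955 -0.07545351  0.05      ] tool d [ 0.00029967 -0.00507486  0.09982635] [-0.00297049 -0.00561058  0.09983144]
```

```bash
python3 -m crank '[{"dr":[0,0,0],"dp":[-0.002,-0.0053,0.03],"gripper":1},{"dp":[0,0,0.03],"dr":[0,0,0],"gripper":1},{"dp":[0,0,0.02],"dr":[0,0,0],"gripper":0.6},{"dp":[0,0,0.018],"dr":[0,0,0],"gripper":0.5},{"dp":[0,0,0],"dr":[0,0,0],"gripper":0},{"dp":[0,0,0],"dr":[0,0,0],"gripper":0},{"dp":[0,0,0],"dr":[0,0,0],"gripper":0},{"dp":[0,0,0],"dr":[0,0,0],"gripper":0},{"dp":[0,0,0],"dr":[0,0,0],"gripper":0},{"dp":[0,0,0],"dr":[0,0,0],"gripper":0}]' 70
```

```text
time: 3.65
eef_pos: [0.5712, -0.0758, 0.0712]
tool_rot: [0.502, 3.098, 0.001]
contact_force: [-1.0, 0.9, 7.1]
grip_width: 0.0147
```

```bash
python3 -m crank '[{"dr":[0,-0.02,0],"dp":[0.0005,0,-0.0028],"gripper":0},{"dr":[0,-0.02,0],"dp":[0.0005,0,-0.0027],"gripper":0},{"dr":[0,-0.02,0],"dp":[0.0005,0,-0.0027],"gripper":0},{"dr":[0,-0.02,0],"dp":[0.0005,0,-0.0027],"gripper":0},{"dr":[0,-0.02,0],"dp":[0.0005,0,-0.0027],"gripper":0},{"dr":[0,-0.02,0],"dp":[0.0005,0,-0.0027],"gripper":0},{"dr":[0,0,0],"dp":[0,0,0],"gripper":0},{"dr":[0,0,0],"dp":[0,0,0],"gripper":0}]' 70
python3 - <<'E'
from h import *
c=read_camera("side");cv2.imwrite("pics/d2.png",cv2.resize(c["image"][150:330,150:400,::-1],None,fx=3,fy=3))
E
```

```text
time: 4.45
eef_pos: [0.566, -0.0746, 0.0853]
tool_rot: [0.484, 2.985, -0.029]
contact_force: [0.4, 0.1, 2.4]
grip_width: 0.0148
```

View pics/d2.png

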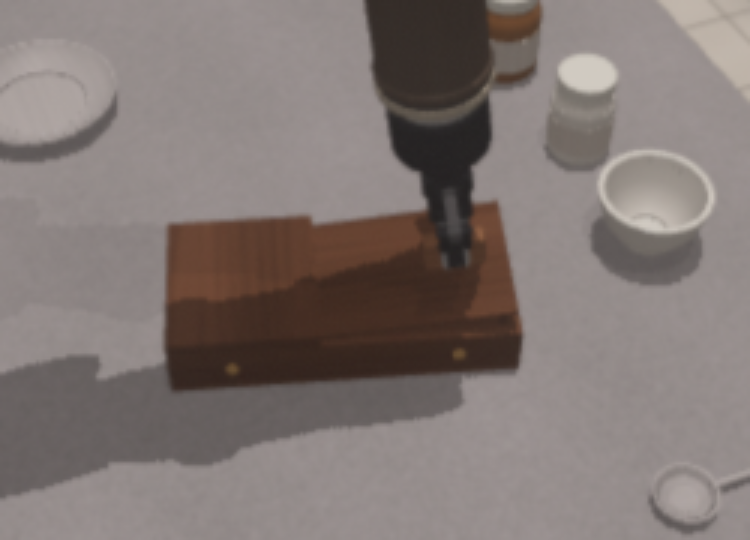

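The front is raised (front edge ~row 320 of the crop stands clear of the rim). Draw it out 36 mm along the box, with a small rise.

```bash
python3 -m crank '[{"dr":[0,0,0],"dp":[-0.006,0,0.0005],"gripper":0},{"dr":[0,0,0],"dp":[-0.006,0,0.0005],"gripper":0},{"dr":[0,0,0],"dp":[-0.006,0,0.0005],"gripper":0},{"dr":[0,0,0],"dp":[-0.006,0,0.0005],"gripper":0},{"dr":[0,0,0],"dp":[-0.006,0,0.0003],"gripper":0},{"dr":[0,0,0],"dp":[-0.006,0,0.0],"gripper":0},{"dr":[0,0,0],"dp":[0,0,0],"gripper":0}]' 70
python3 - <<'E'
from h import *
c=read_camera("wrist");cv2.imwrite("pics/w2.png",c["image"][:,:,::-1])
E
```

```text
time: 5.2
eef_pos: [0.6017, -0.0867, 0.0875]
tool_rot: [0.485, 2.983, -0.03]
contact_force: [-0.4, 0.2, -1.7]
grip_width: 0.0146
```

View pics/w2.png

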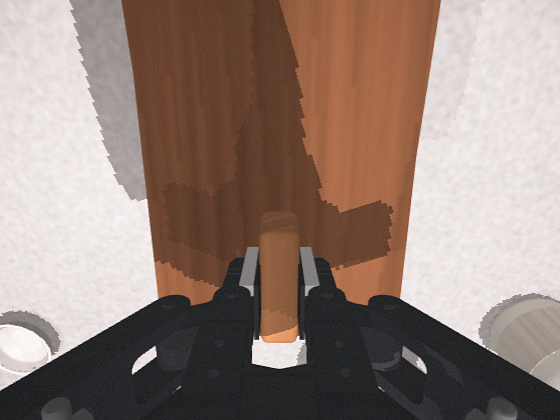

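```bash
python3 -m crank '[{"dr":[0,0,0],"dp":[-0.0015,0,-0.012],"gripper":0},{"dr":[0,0,0],"dp":[-0.003,0,-0.025],"gripper":0},{"dr":[0,0,0],"dp":[-0.003,0,-0.025],"gripper":0},{"dr":[0,0.04,0],"dp":[0,0,-0.008],"gripper":0},{"dr":[0,0.04,0],"dp":[0.0174,0.0353,0],"gripper":0},{"dr":[0,0.038,0],"dp":[0.0174,0.0353,0],"gripper":0},{"dr":[0,0,0],"dp":[0.0174,0.0353,0],"gripper":0},{"dr":[0,0,0],"dp":[0.0174,0.0353,0],"gripper":0},{"dr":[0,0,0],"dp":[0.0174,0.0353,0],"gripper":0},{"dr":[0,0,0],"dp":[0.0174,0.0353,0],"gripper":0},{"dr":[0,0,0],"dp":[0,0,0],"gripper":0},{"dr":[0,0,0],"dp":[0,0,0],"gripper":0}]' 70
python3 - <<'E'
from h import *
c=read_camera("side");cv2.imwrite("pics/d3.png",cv2.resize(c["image"][60:330,130:460,::-1],None,fx=2,fy=2))
print(R.from_rotvec(get_obs()["tool_rot"]).as_matrix().round(3))
E
```

```text
time: 6.45
eef_pos: [0.5672, 0.1493, 0.1562]
tool_rot: [0.499, 3.099, -0.0]
contact_force: [0.6, 0.0, -1.8]
grip_width: 0.0142
[[-0.949  0.316  0.002]
 [ 0.316  0.949 -0.001]
 [-0.003 -0.    -1.   ]]
```

View pics/d3.png

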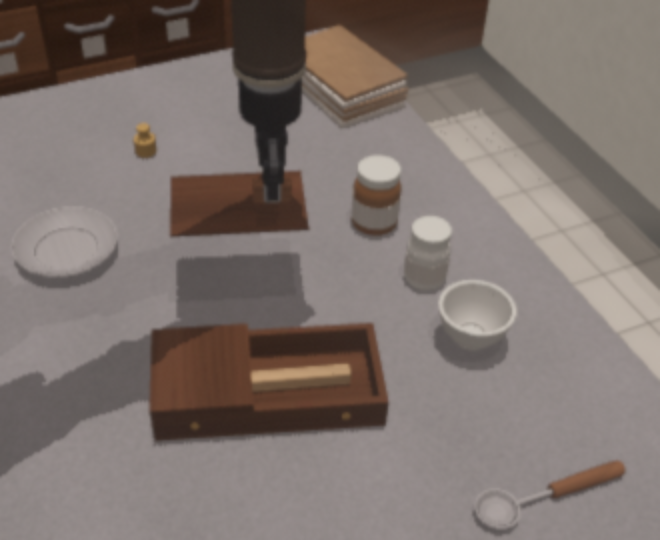

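Lid is held level above the bare patch; the open box shows the pestle's shaft. Lower.

```bash
python3 -m crank '[{"dr":[0,0,0],"dp":[0,0,0.029],"gripper":0},{"dr":[0,0,0],"dp":[0,0,0.029],"gripper":0},{"dr":[0,0,0],"dp":[0,0,0.029],"gripper":0},{"dr":[0,0,0],"dp":[0,0,0.02],"gripper":0},{"dr":[0,0,0],"dp":[0,0,0.008],"gripper":0},{"dr":[0,0,0],"dp":[0,0,0],"gripper":0},{"dr":[0,0,0],"dp":[0,0,0.002],"gripper":0},{"dr":[0,0,0],"dp":[0,0,0],"gripper":0}]' 70
```

```text
time: 7.3
eef_pos: [0.5687, 0.1479, 0.0396]
tool_rot: [0.503, 3.097, 0.001]
contact_force: [0.7, 0.1, -0.8]
grip_width: 0.0145
```

```bash
python3 -m crank '[{"dr":[0,0,0],"dp":[0,0,0.003],"gripper":0},{"dr":[0,0,0],"dp":[0,0,0],"gripper":0},{"dr":[0,0,0],"dp":[0,0,0],"gripper":0}]'
python3 -m crank '[{"dr":[0,0,0],"dp":[0,0,0.002],"gripper":0},{"dr":[0,0,0],"dp":[0,0,0],"gripper":0},{"dr":[0,0,0],"dp":[0,0,0],"gripper":0}]'
```

```text
time: 7.6
eef_pos: [0.5679, 0.1481, 0.0358]
tool_rot: [0.503, 3.099, -0.0]
contact_force: [0.1, -0.8, -1.6]
grip_width: 0.0146
time: 7.9
eef_pos: [0.5678, 0.1479, 0.0335]
tool_rot: [0.503, 3.099, -0.001]
contact_force: [-0.2, -0.4, -1.0]
grip_width: 0.0147
```

```bash
python3 -m crank '[{"dr":[0,0,0],"dp":[0,0,0.002],"gripper":0},{"dr":[0,0,0],"dp":[0,0,0],"gripper":0},{"dr":[0,0,0],"dp":[0,0,0],"gripper":0}]'
python3 -m crank '[{"dr":[0,0,0],"dp":[0,0,0.001],"gripper":0},{"dr":[0,0,0],"dp":[0,0,0],"gripper":0},{"dr":[0,0,0],"dp":[0,0,0],"gripper":0}]'
```

```text
time: 8.2
eef_pos: [0.5678, 0.1479, 0.0315]
tool_rot: [0.503, 3.099, -0.001]
contact_force: [-0.7, -0.3, -2.2]
grip_width: 0.0146
time: 8.5
eef_pos: [0.5678, 0.148, 0.0312]
tool_rot: [0.503, 3.099, 0.0]
contact_force: [-3.2, -0.5, 7.3]
grip_width: 0.0146
```

Contact at 7 N. Release and rise; then locate the pestle from all three cameras.

```bash
python3 -m crank '[{"dr":[0,0,0],"dp":[0,0,0],"gripper":0.3},{"dr":[0,0,0],"dp":[0,0,0],"gripper":0.5},{"dr":[0,0,0],"dp":[0,0,0],"gripper":0.5},{"dr":[0,0,0],"dp":[0,0,0],"gripper":0.5},{"dr":[0,0,0],"dp":[0,0,-0.01],"gripper":0.5},{"dr":[0,0,0],"dp":[0,0,-0.03],"gripper":0.5},{"dr":[0,0,0],"dp":[0,0,-0.04],"gripper":0.5},{"dr":[0,0,0],"dp":[0,0,-0.04],"gripper":0.5},{"dr":[0,0,0],"dp":[0,-0.035,-0.04],"gripper":0.5},{"dr":[0,0,0],"dp":[0,-0.04,0],"gripper":0.5},{"dr":[0,0,0],"dp":[0,-0.04,0],"gripper":0.5},{"dr":[0,0,0],"dp":[0,0,0],"gripper":0.5}]' 40
python3 - <<'E'
from h import *
out=[]
for n in("scene","side","wrist"):
    c=read_camera(n);im=c["image"];cv2.imwrite(f"pics/{n}4.png",im[:,:,::-1])
    h=cv2.cvtColor(im,cv2.COLOR_RGB2HSV)
    m=cv2.inRange(h,(8,60,110),(25,200,255))
    m=cv2.morphologyEx(m,cv2.MORPH_OPEN,np.ones((3,3)))
    k,l,st,ce=cv2.connectedComponentsWithStats(m)
    for i in range(1,k):
        if st[i,4]>150:
            ct,_=cv2.findContours((l==i).astype(np.uint8),0,2); r=cv2.minAreaRect(ct[0]);print(n,st[i],np.round(r[0],1),np.round(r[1],1),'p@.028',plane(c,r[0],.028).round(4))
E
```

```text
time: 9.7
eef_pos: [0.5303, 0.0347, 0.1896]
tool_rot: [0.515, 3.096, -0.003]
contact_force: [0.8, 0.1, -0.2]
grip_width: 0.0422
scene [182  19  83  34 497] [225.1  39.1] [23.3 84.4] p@.028 [-0.2249 -0.764   0.028 ]
scene [448  31  36  14 180] [465.8  37.5] [36.3  6.6] p@.028 [-0.7769  0.1689  0.028 ]
scene [250 192  36  24 189] [267.4 202.9] [ 5.3 41.3] p@.028 [ 0.517  -0.0502  0.028 ]
scene [ 370  371  109   49 3380] [424. 395.] [108.  48.] p@.028 [0.8074 0.5388 0.028 ]
side [288  73  45  36 982] [305.4  93.5] [48.3 28.1] p@.028 [0.8888 0.5592 0.028 ]
side [256 241  50  11 333] [280.4 245.8] [ 7.5 49.5] p@.028 [ 0.5243 -0.0546  0.028 ]
side [406 291  36  15 221] [423.7 298. ] [ 6.6 36.7] p@.028 [ 0.76   -0.3225  0.028 ]
wrist [   37     1   208   318 20327] [151.7 157.3] [349.2 170.7] p@.028 [ 0.4707 -0.0541  0.028 ]
wrist [  81    0  152   75 3711] [156.5  37. ] [ 74. 151.] p@.028 [ 0.3869 -0.0118  0.028 ]
wrist [  336    25   152   203 26715] [411.1 126. ] [144.2 208. ] p@.028 [0.5152 0.1596 0.028 ]
wrist [ 501  330   59   30 1119] [531.2 345.2] [60.5 27.2] p@.028 [0.7644 0.2275 0.028 ]
```

View pics/wrist4.png

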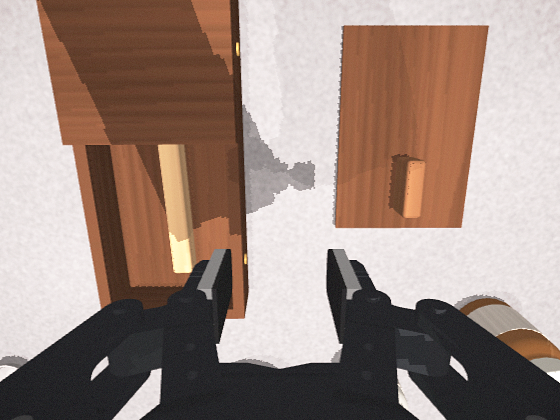

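The wrist view shows the lid flat on the counter (336-488, 25-228) and the pestle shaft from (172,145) at the cover edge to its end at about (182,272).

Run:
```python
from h import *
c=read_camera("wrist");im=c["image"];h=cv2.cvtColor(im,cv2.COLOR_RGB2HSV)
for r in (150,180,200,225,245,260,268,272,276): print(r,[tuple(int(x) for x in h[r,k]) for k in range(156,200,3)])
u=np.array([np.cos(.321),-np.sin(.321)]);n=np.array([-u[1],u[0]]);C=np.array([.480,-.0455])
def bx(p): d=np.array(p)[:2]-C; return (d@u).round(4),(d@n).round(4)
for uv,z in (((159,146),.028),((174,270),.028),((184,146),.028),((191,270),.028),((62,145),.058),((242,145),.058),((108,312),.046),((246,318),.046)): print(uv,plane(c,uv,z).round(4),bx(plane(c,uv,z)))
for p in ((.517,-.0502),(.5243,-.0546)): print(bx(p))
s=read_camera("scene");im=np.hstack([cv2.resize(s["image"][165:255,225:345],None,fx=4,fy=4)]);d=read_camera("side")
im2=cv2.resize(d["image"][215:285,210:330],None,fx=4,fy=4)
cv2.imwrite("pics/p5.png",np.vstack([im,im2])[:,:,::-1])
```

```text
150 [(13, 124, 125), (17, 102, 239), (16, 104, 238), (16, 106, 235), (16, 108, 231), (16, 110, 227), (15, 110, 222), (15, 113, 163), (15, 107, 157), (13, 123, 114), (10, 138, 116), (10, 137, 110), (11, 147, 111), (11, 142, 124), (11, 140, 120)]
180 [(9, 142, 97), (10, 139, 103), (17, 103, 241), (17, 103, 236), (17, 104, 235), (16, 108, 231), (16, 107, 228), (15, 107, 223), (15, 109, 175), (14, 109, 157), (14, 121, 126), (10, 139, 101), (10, 136, 109), (10, 134, 120), (10, 138, 124)]
200 [(10, 145, 156), (11, 137, 154), (9, 149, 96), (17, 101, 238), (17, 103, 235), (16, 104, 233), (16, 107, 228), (15, 109, 226), (14, 108, 218), (15, 111, 149), (14, 111, 156), (11, 138, 105), (9, 130, 114), (10, 138, 111), (10, 142, 120)]
225 [(10, 144, 161), (11, 144, 156), (10, 140, 153), (10, 147, 158), (16, 100, 237), (16, 108, 233), (15, 107, 227), (15, 106, 226), (15, 109, 224), (15, 116, 209), (14, 110, 148), (16, 109, 152), (11, 137, 106), (11, 136, 109), (10, 136, 109)]
245 [(11, 146, 154), (10, 143, 170), (10, 143, 152), (10, 143, 157), (12, 134, 177), (27, 44, 255), (27, 52, 255), (25, 57, 2
[... 1069 characters left out ...]
, 146) [ 0.4644 -0.0431  0.028 ] (np.float64(-0.0156), np.float64(-0.0026))
(174, 270) [ 0.5741 -0.0768  0.028 ] (np.float64(0.0991), np.float64(-0.0))
(184, 146) [ 0.471  -0.0232  0.028 ] (np.float64(-0.0156), np.float64(0.0183))
(191, 270) [ 0.5791 -0.0618  0.028 ] (np.float64(0.0992), np.float64(0.0158))
(62, 145) [ 0.4406 -0.1007  0.058 ] (np.float64(-0.02), np.float64(-0.0648))
(242, 145) [0.4833 0.0272 0.058 ] (np.float64(-0.0198), np.float64(0.0701))
(108, 312) [ 0.587  -0.1416  0.046 ] (np.float64(0.1318), np.float64(-0.0575))
(246, 318) [ 0.6326 -0.025   0.046 ] (np.float64(0.1384), np.float64(0.0676))
(np.float64(0.0366), np.float64(0.0072))
(np.float64(0.0449), np.float64(0.0053))
```

View pics/p5.png

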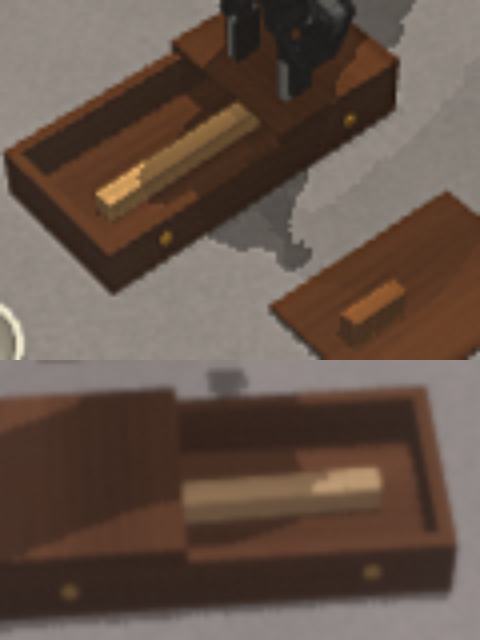

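```bash
python3 -m crank '[{"dr":[0,0,-0.036],"dp":[-0.011,-0.028,0],"gripper":0.5},{"dr":[0,0,0],"dp":[-0.011,-0.028,0],"gripper":0.5},{"dr":[0,0,0],"dp":[-0.0112,-0.0288,0.02],"gripper":0.5},{"dr":[0,0,0],"dp":[0,0,0.025],"gripper":0.5},{"dr":[0,0,0],"dp":[0,0,0],"gripper":0.5},{"dr":[0,0,0],"dp":[0,0,0],"gripper":0.5},{"dr":[0,0,0],"dp":[0,0,0],"gripper":0.5}]'
python3 - <<'E'
from h import *
c=read_camera("wrist");im=c["image"];cv2.imwrite("pics/w6.png",im[:,:,::-1])
o=get_obs();M=R.from_rotvec(o["tool_rot"]).as_matrix();print(o["eef_pos"],M[:,0].round(3))
E
```

```text
time: 10.7
eef_pos: [0.5396, -0.0487, 0.1441]
tool_rot: [0.444, 3.107, 0.0]
contact_force: [-0.7, 0.0, -0.2]
grip_width: 0.0427
[ 0.53961261 -0.0488337   0.14426909] [-0.96   0.28  -0.003]
```

View pics/w6.png

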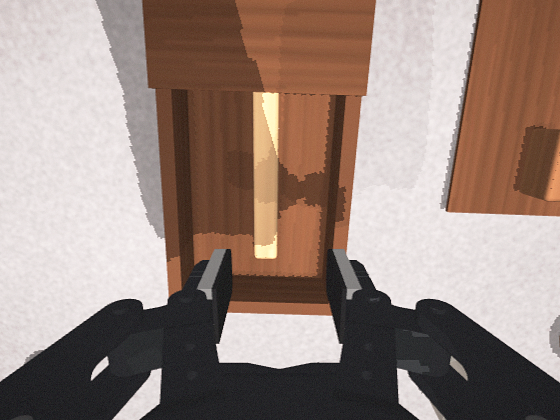

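Shaft is centred below the gripper: (266,95) at the cover edge to (266,258) at its end.

Run:
```python
from h import *
c=read_camera("wrist");im=c["image"];h=cv2.cvtColor(im,cv2.COLOR_RGB2HSV)
o=get_obs();M=R.from_rotvec(o["tool_rot"]).as_matrix()
P=[]
for r in range(105,250,12):
    g=im[r,235:300].astype(int);k=np.where((g[:,2]>85)&(g[:,0]>140))[0]+235  # pale wood: blue high
    if len(k)>8: 
        p=plane(c,((k.min()+k.max())/2,r),.028); t=M.T@(p-o["eef_pos"]); P.append(t); print(r,k.min(),k.max(),t.round(4))
e=M.T@(plane(c,(266,257),.028)-o["eef_pos"]);print('end',e)
P=np.array(P);print(np.polyfit(P[:,0],P[:,1],1))
```

```text
105 253 278 [ 0.071  -0.0103  0.116 ]
117 253 278 [ 0.063  -0.0103  0.116 ]
129 253 278 [ 0.0549 -0.0104  0.1161]
141 254 278 [ 0.0466 -0.0102  0.1161]
153 254 278 [ 0.0381 -0.0102  0.1161]
165 254 277 [ 0.0295 -0.0107  0.1161]
177 254 277 [ 0.0207 -0.0108  0.1162]
189 254 276 [ 0.0117 -0.0112  0.1162]
201 254 276 [ 0.0025 -0.0113  0.1162]
213 254 276 [-0.0068 -0.0115  0.1163]
225 254 276 [-0.0164 -0.0116  0.1163]
237 255 277 [-0.0262 -0.0109  0.1163]
249 254 277 [-0.0361 -0.0114  0.1164]
end [-0.04287427 -0.0110708   0.11639063]
[ 0.01278167 -0.01107791]
```

```bash
python3 -m crank '[{"dr":[0,0,0.012],"dp":[0,-0.0107,0.02],"gripper":0.5},{"dr":[0,0,0],"dp":[0,0,0.03],"gripper":0.5},{"dr":[0,0,0],"dp":[0,0,0.03],"gripper":0.5},{"dr":[0,0,0],"dp":[0,0,0.025],"gripper":0.5},{"dr":[0,0,0],"dp":[0,0,0.009],"gripper":0.5},{"dr":[0,0,0],"dp":[0,0,0],"gripper":0.5},{"dr":[0,0,0],"dp":[0,0,0],"gripper":0.5}]' 
python3 -m crank '[{"dr":[0,0,0],"dp":[0,0,0],"gripper":0.3},{"dr":[0,0,0],"dp":[0,0,0],"gripper":0},{"dr":[0,0,0],"dp":[0,0,0],"gripper":0},{"dr":[0,0,0],"dp":[0,0,0],"gripper":0},{"dr":[0,0,0],"dp":[0,0,0],"gripper":0},{"dr":[0,0,0],"dp":[0,0,0],"gripper":0}]' 30
```

```text
time: 11.5
eef_pos: [0.5369, -0.0602, 0.0304]
tool_rot: [0.465, 3.103, -0.0]
contact_force: [-0.1, -0.3, 0.5]
grip_width: 0.0429
time: 12.1
eef_pos: [0.5369, -0.0603, 0.0306]
tool_rot: [0.466, 3.103, 0.0]
contact_force: [-0.6, -0.2, 7.1]
grip_width: 0.0171
```

```bash
cat > path.py <<'E'
import numpy as np
def pts(L,poly): # densify
    P=np.array(poly,float);Q=np.roll(P,-1,0);t=np.linspace(0,1,60)[:,None,None];return (P+(Q-P)*t).reshape(-1,2)
# local frame: TCP origin, X forward(u), Z up
pest=pts(0,[(-162,-26),(-107,-26),(-107,-25),(43,-25),(43,-3),(-107,-3),(-107,-2),(-162,-2)])
fing=pts(0,[(-11,-14),(11,-14),(11,59),(-11,59)]);body=pts(0,[(-42,59),(42,59),(42,160),(-42,160)])
obs={'cover':(-140,-20,54,58),'front':(130,140,0,46),'floor':(-140,140,0,6),'back':(-140,-130,0,54)}
def gap(P,b):
    dx=np.maximum(np.maximum(b[0]-P[:,0],P[:,0]-b[1]),0);dz=np.maximum(np.maximum(b[2]-P[:,1],P[:,1]-b[3]),0);return np.hypot(dx,dz).min()
x,z,a=60.,31.5,0.
seq=eval(open('seq').read())
for k,(n,th,f,up) in enumerate(seq):
    for i in range(n):
        a+=th;c,s=np.cos(a),np.sin(a);x+=f*c-up*s;z+=f*s+up*c
        r=np.array([[c,-s],[s,c]]);T=lambda P:P@r.T+[x,z]
    print(k,round(x),round(z),round(a,2),{o:[round(float(gap(T(P),b)),1) for P in (pest,fing,body)] for o,b in obs.items() if o!='back'})
E
# rows: count, tilt/row, forward(-tool x) mm, up(-tool z) mm
cat > seq <<'E'
[(5,.04,-1,6.7),(3,0,15,0),(5,.03,10,3),(3,.03,10,3),(4,0.02,15,3),(3,0,20,8)]
E
python3 path.py
```

```text
0 51 64 0.2 {'cover': [7.2, 59.8, 58.5], 'front': [31.9, 65.7, 97.7], 'floor': [0.4, 42.2, 107.6]}
1 95 73 0.2 {'cover': [6.2, 104.8, 89.7], 'front': [8.5, 26.3, 92.4], 'floor': [9.4, 51.1, 116.5]}
2 139 102 0.35 {'cover': [12.1, 153.1, 130.3], 'front': [24.3, 38.8, 108.3], 'floor': [15.7, 78.8, 136.7]}
3 163 122 0.44 {'cover': [37.0, 181.5, 155.4], 'front': [29.8, 61.4, 115.5], 'floor': [23.4, 100.3, 151.4]}
4 210 161 0.52 {'cover': [92.6, 239.6, 211.3], 'front': [33.8, 118.2, 145.1], 'floor': [51.7, 152.7, 185.1]}
5 250 211 0.52 {'cover': [148.6, 299.6, 274.7], 'front': [62.8, 182.7, 200.6], 'floor': [102.3, 216.3, 239.8]}
```

```bash
python3 -m crank '[{"dr":[0,0,0],"dp":[0,0,0],"gripper":0},{"dr":[0,0,0],"dp":[0,0,0],"gripper":0},{"dr":[0,-0.02,0],"dp":[0.0005,0,-0.0034],"gripper":0},{"dr":[0,-0.03,0],"dp":[0.00075,0,-0.005],"gripper":0},{"dr":[0,-0.03,0],"dp":[0.00075,0,-0.005],"gripper":0},{"dr":[0,-0.03,0],"dp":[0.00075,0,-0.005],"gripper":0},{"dr":[0,-0.03,0],"dp":[0.00075,0,-0.005],"gripper":0},{"dr":[0,-0.03,0],"dp":[0.00075,0,-0.005],"gripper":0},{"dr":[0,-0.03,0],"dp":[0.00075,0,-0.005],"gripper":0},{"dr":[0,0,0],"dp":[0,0,0],"gripper":0},{"dr":[0,0,0],"dp":[0,0,0],"gripper":0}]' 80
python3 - <<'E'
from h import *
c=read_camera("side");cv2.imwrite("pics/d7.png",cv2.resize(c["image"][170:310,170:370,::-1],None,fx=3,fy=3))
E
```

```text
time: 13.2
eef_pos: [0.5285, -0.0577, 0.0624]
tool_rot: [0.436, 2.909, -0.044]
contact_force: [-0.0, 0.3, -0.1]
grip_width: 0.0158
```

View pics/d7.png

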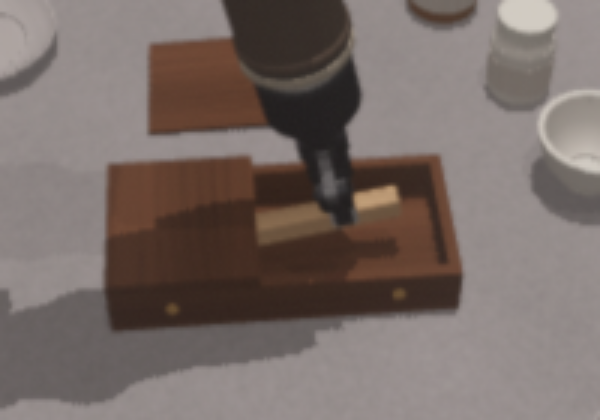

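The pestle is held and tilted, its shaft end (crop 385,200) lifted to about the rim. Draw it out with growing tilt.

```bash
python3 -m crank '[{"dr":[0,0,0],"dp":[-0.01,0,0],"gripper":0},{"dr":[0,0,0],"dp":[-0.012,0,0],"gripper":0},{"dr":[0,0,0],"dp":[-0.012,0,0],"gripper":0},{"dr":[0,0,0],"dp":[-0.012,0,0],"gripper":0},{"dr":[0,-0.03,0],"dp":[-0.01,0,-0.003],"gripper":0},{"dr":[0,-0.03,0],"dp":[-0.01,0,-0.003],"gripper":0},{"dr":[0,-0.03,0],"dp":[-0.01,0,-0.003],"gripper":0},{"dr":[0,-0.03,0],"dp":[-0.01,0,-0.003],"gripper":0},{"dr":[0,-0.03,0],"dp":[-0.01,0,-0.003],"gripper":0},{"dr":[0,0,0],"dp":[0,0,0],"gripper":0}]' 80
```

```text
time: 14.25
eef_pos: [0.6147, -0.0842, 0.0995]
tool_rot: [0.414, 2.759, -0.074]
contact_force: [-0.3, -0.1, -1.5]
grip_width: 0.0157
```

```bash
python3 -m crank '[{"dr":[0,-0.03,0],"dp":[-0.01,0,-0.003],"gripper":0},{"dr":[0,-0.03,0],"dp":[-0.01,0,-0.003],"gripper":0},{"dr":[0,-0.03,0],"dp":[-0.01,0,-0.003],"gripper":0},{"dr":[0,0,0],"dp":[-0.01,0,-0.01],"gripper":0},{"dr":[0,0,0],"dp":[0,0,0],"gripper":0}]' 80
```

```text
time: 14.75
eef_pos: [0.6436, -0.0931, 0.1334]
tool_rot: [0.401, 2.669, -0.09]
contact_force: [0.5, 0.6, -0.5]
grip_width: 0.0153
```

```bash
python3 -m crank '[{"dr":[0,0,0],"dp":[-0.0065,0,-0.0135],"gripper":0},{"dr":[0,0,0],"dp":[-0.0128,0,-0.0271],"gripper":0},{"dr":[0,0,0],"dp":[-0.0128,0,-0.0271],"gripper":0},{"dr":[0,0,0],"dp":[-0.0128,0,-0.0271],"gripper":0},{"dr":[0,0,0],"dp":[-0.0128,0,-0.0271],"gripper":0},{"dr":[0,0,0],"dp":[-0.0065,0,-0.0135],"gripper":0},{"dr":[0,0,0],"dp":[0,0,0],"gripper":0},{"dr":[0,0,0],"dp":[0,0,0],"gripper":0},{"dr":[0,0,0],"dp":[0,0,0],"gripper":0},{"dr":[0,0,0],"dp":[0,0,0],"gripper":0},{"dr":[0,0,0],"dp":[0,0,0],"gripper":0}]' 80
python3 - <<'E'
from h import *
s=read_camera("scene");d=read_camera("side")
a=s["image"][60:300,140:400];b=d["image"][30:270,140:400]
cv2.imwrite("pics/f.png",cv2.resize(np.hstack([a,b])[:,:,::-1],(800,370)))
E
```

```text
time: 15.85
eef_pos: [0.6416, -0.0929, 0.2804]
tool_rot: [0.401, 2.674, -0.091]
contact_force: [-0.1, -1.2, -1.9]
grip_width: 0.0157
```

View pics/f.png

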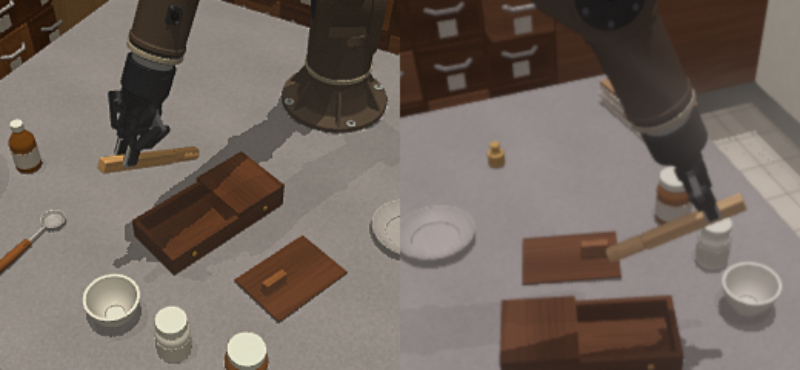

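Pestle is held clear of the box: head end at scene (198,153), side (610,252); lid lies flat, bystanders in place. I'll triangulate the head end, then hand in.

Run:
```python
from h import *
s=read_camera("scene");d=read_camera("side");k=520/800
p=tri([s,d],[(140+198*k,60+153*k),(140+(610-400)*k,30+252*k)]);q=tri([s,d],[(140+101*k,60+165*k),(140+(744-400)*k,30+203*k)])
print('head',p.round(3),'shaft',q.round(3),np.linalg.norm(p-q))
o=get_obs();print(o["grip_width"],abs(o["qvel"]).max())
if p[2]>.15: print(finish_job())
```

```text
head [ 0.513 -0.044  0.202] shaft [ 0.687 -0.108  0.284] 0.20215486345706915
0.015865162673616765 0.005417348793466574
the job is handed in; nothing more can be done
None
```

The job is handed in. The lid lies flat on the bare counter to the robot's left of the box, and the pestle is held still in the gripper, well above the box.

- **Lid:** I tipped its front up by about 0.12 rad and drew it about 37 mm out from under the cover. I lowered it until it touched the counter (about 7 N) before opening the gripper, so it was not dropped.
- **Pestle:** I gripped it by the shaft, tilted it to about 0.2 rad inside the opening, then drew it out while tilting it to about 0.44 rad and lifted it straight up.

**Last checks:**
- **Height:** the pestle's head, its lowest end, was at about z = 0.20 m by triangulating two cameras, and about 0.187 m by the arm's own pose. The two disagree by about 15 mm, partly because the camera point sits on the head's end and the other figure is its underside. Both are well above the required 0.118 m.
- **Length:** the two ends of the pestle came out 202 mm apart, against its true 205 mm.
- **Stillness and grip:** the joint speeds were near zero. The opening read 15.9 mm on the 18 mm shaft; it read 17.1 mm at first under a lighter grip, and the pestle showed no sign of slipping.
- **Bystanders:** those visible in the last pictures stand where they were; I judged this by eye, not by measuring.
- **Forces and time:** the largest force reported at the end of any move was about 7 to 8 N, and the robot's clock stood at about 16 s.

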